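Grease the wheel's spindle and snap its cap on

ROBOT

A 6-joint arm with a two-finger parallel gripper is mounted at the origin on the work surface. World frame = base frame: x ahead of the robot, y to its left, z up, the work surface at z = 0. Lengths are in m, angles in rad, forces in N, time in s.
With the tool pointing down it reaches from about 0.3 to 0.875 m from the base axis. Payload 6.4 kg.
Tool frame: the origin (TCP) lies between the finger pads; the fingertips stand 11 mm ahead of it and the grasp point (between the pads) lies 8 mm behind it (ctrl.tcp_to_tips is the y of the fingertips in the tool frame, in m); y points along the fingers, x is the direction in which the jaws open and shut, and the axes are right-handed (so a half turn about y gives the same grasp; the last joint's range is limited). The gripper opens to 85 mm and grips with 20 to 120 N. Pads are 22 mm wide; open, the fingers measure 114 mm over their backs; the gripper's body (76 mm by 85 mm) begins 54 mm behind the grasp point. The pads swing forward as they close: fully open they stand 13 mm farther back than shut.
Start: joints at [0.917, 0.181, 1.607, -0, 1.354, -0.206], TCP at [0.249, 0.518, 0.242] pointing down, gripper open.
Joint ranges: [-2.99, 2.99], [-0.89, 2.07], [0.3, 2.58], [-1.14, 4.28], [0, 2.63], [-3.12, 3.12]. Speed limits (rad/s): [2.57, 2.57, 3.01, 3.14, 3.14, 3.14].

INTERFACE

Orientations are given as a unit quaternion [w, x, y, z].
In Python, from bench import ctrl gives the robot as it stands.
- The arm moves only by the tool apply_moves, never from a script. Its argument "plan" is text: rows parted by semicolons, each of 7 numbers parted by spaces: the shift along the tool's x, y, z each as a share of 0.05 m, from -1 to 1, then the turn, a rotation vector about the tool's x, y, z each as a share of 0.12 rad, from -1 to 1, then the opening, from 0 (shut) to 1 (fully open). In form: dx dy dz wx wy wz claw; .... A call has exactly 5 rows; each row shifts and turns the commanded pose from where the row before left it, along the tool's axes as they then stand; what a row does not reach is not made up. A row lasts 1/10 s, in which the tool goes at most 50 mm and 8.59 degrees, less where a joint would pass 70% of its speed; a pose out of reach is approached as far as the arm can. A call with a number of a shift or a turn outside -1 to 1 is refused whole. A call with a gripper value outside its range is refused whole. The fingers move at their own pace and stop on an object; the grip force is fixed at half the most. Time passes only in rows, so rows that do not move let the fingers close, or fill a call up. It gives the time, the measured TCP pose, the force and the opening at its end, in the units of the state.
- ctrl.get_obs(): the state, without advancing time (a new reading comes with each control period).
- ctrl.camera(name): name is "scene" or "top" or "wrist"; returns the picture (400x640x3 uint8, red, green, blue); there is no depth.
- ctrl.get_calibration(name): a dict with "intrinsics" (3x3 intrinsics, pixels), "k1" (the pictures are not rectified: a ray, as slopes to the right and down, at radius r is drawn at 1 + k1 r^2 times it, then the intrinsics apply), "R" (3x3) and "t" (3): a world point X has camera coordinates R X + t. Camera axes: x right, y down, z forward; pixel columns grow to the right and rows downward; lengths in m; the calibration is good to about 2 mm. A picture is of the moment at which its call begins: read the wrist's pose just before it. get_calibration takes no time and is no camera call; for the wrist camera it gives the pose at the moment of the call.
- ctrl.hand_in(): hands the job in, once; it reports no verdict.
Trained networks look in the newest picture that a camera, given by its name, has taken for a name from the list of things; names that differ only in an ending like _2 or _b are one class to them, and where a whole thing is asked for, a point or a joint stands for the part that bears it (a point fixed in the world has none). Each returns a list of dicts, best first, with "score" (0 to 1); they miss things now and then, are a little off and sometimes report something else, mostly with a low value. They report only what shows in the picture. A call takes as long as a camera call. They do not tell look-alikes from the thing itself.
- ctrl.recognise(camera, target): "point" ([x, y, z] in m, in world coordinates, good to about 4 mm: the middle of the surface that is visible of it).
The state is a dict: "time_s": time; "q": joint angles; "dq": joint speeds; "joint_efforts": joint torques, N m; "eef_pos": TCP position; "eef_rot": TCP orientation; "wrist_force": force on the tool from outside, world axes, zero at the start; "torque": the same for the moment, N m; "opening": opening from 0.0 (shut) to 1.0 (fully open).
Only numpy, scipy, OpenCV 4.12 (cv2) and the standard library are available. Lean on these libraries where they do the work, as an engineer would, in place of code of your own. Each camera call takes 0.05 s, during which the arm holds its last target.

TASK

Give the wheel's spindle its shot of grease: turn the lubricator's black key clockwise all the way to its stop and let go so that it springs back by itself. Then pick up the grey snap cap, press it onto the stud in the middle of the wheel until it clicks, and keep pressing after the click so that it sits fully home and flat on its seat; finish while still holding and firmly pressing the cap down, without letting go of it. Leave everything else on the table where it is.

Things in the scene. Friction and masses are not known exactly. Their poses are not given: they have to be found in the camera images.
- cap_center (a point): the snap cap, loose, open side down on the table: plain grey round cap 60 mm across and 26 mm tall, with a solid round grip boss 24 mm across and 28 mm tall on its top (54 mm in all). This point is on its axis half-way up, 27 mm above the lower rim, 1 mm above the shoulder from which the boss rises; z is its axis, up. About 70 g
- stud_seat (a point): middle of the flat dark seat (72 mm across, 130 mm above the table) at the foot of the upright steel stud on the wheel, z up. The cap's rim is 16 mm above the seat when it meets the stud's sprung balls; the push rises to 8 to 10 N, drops with a click when the rim is about 8 mm above the seat; home is the rim flat on the seat
- key_grip (a point): the black bar-shaped key (52 mm long, 14 mm thick, 34 mm tall from 62 to 96 mm above the table) on top of a fixed square grey lubricator block 90 x 90 x 45 mm. This point is on the key's vertical turning axis, 81 mm above the table, 15 mm below the bar's top; x runs along the bar, y across its thickness, z up; it turns with the key
- key (a joint): turn of the key in rad: 0 at rest, growing clockwise seen from above, fixed stop at 1.1. A spring of about 0.1 N m at the stop takes it back to 0 when let go
- pot_a: raw-clay beaker, 72 mm wide, 100 mm tall; origin at the centre of its underside. A bystander
- pot_b: wider raw-clay beaker, 80 mm wide, 85 mm tall; origin at the centre of its underside. A bystander
- jar_lid: pale clay jar lid with a small knob, 84 mm wide, 32 mm tall (flat and wide, no skirt; not the snap cap); origin at the centre of its underside. A bystander
- glaze_brush: brush lying on the table. A bystander
- wood_rib: flat wooden rib 110 x 55 x 7 mm. A bystander
- glaze_jar: closed glaze jar, 68 mm wide, 85 mm tall; origin at the centre of its underside. A bystander
- trimmer: trimming tool about 170 mm long, lying on the table. A bystander
- cap: the same snap cap; origin at the middle of its lower rim, z up. Under it a hollow 21 mm deep, with an inward lip of 40 mm bore and 4 mm height at the rim
- wheel: fixed table-top potter's wheel: white pan 260 mm across, rim 109 mm above the table, aluminium head 190 mm across at 122 mm; origin on its axis, on the table. The steel stud in its middle is 34 mm thick and stands 20 mm above the seat, tapered in at the top, with four sprung balls round its waist reaching 45 mm across
- lubricator: the same lubricator block with its key; origin at the centre of its underside, x and y along its sides
Not all that is in view belongs to the job. Leave any green, orange or yellow look-alike of the cap alone.

How it is judged:
On the way, in this order (a step that is already met when the one before it is completed fails the run):
1. the key is turned to its stop (value of joint key above 1 rad), for 0.1 s.
2. the key is let go and has sprung back (value of joint key below 0.1 rad and contact force between the fingers and lubricator below 0.1 N), for 0.2 s.
3. the cap is picked up off the table (height (world z) of cap_center above 0.06 m and contact force between the fingers and cap above 0.5 N), for 0.2 s.
At the end, for the whole second after the job is handed in: The cap has clicked over the balls and sits home on the stud: its centre at most 29 mm above the seat (27 is home), within 5 mm of the stud's axis, tilted less than 0.07 rad; the fingers are still on it (over 3 N) and press it on the wheel with over 4 N; the key is back at rest (below 0.1 rad) (z of cap_center in the frame of stud_seat below 0.029 m and horizontal distance between cap_center and stud_seat below 0.005 m and angle between cap_center's own z axis and vertical below 0.07 rad and contact force between cap and wheel above 4 N and contact force between the fingers and cap above 3 N and value of joint key below 0.1 rad); the arm keeps its last pose, push and grip.
It fails at once if a bystander is moved by more than 40 mm (distance of any of pot_a, pot_b, jar_lid, glaze_brush, wood_rib, glaze_jar, trimmer from where it was at the start of the episode above 0.04 m).
It also fails if it takes over 69 s, if anything falls off the work surface, if the arm or the gripper's body presses on something with over 40 N, if the wrist force passes 120 N, or if a joint passes its speed limit or range.

## Working session

There is one attempt and no reset: what is moved stays moved. The work goes in short steps, Python scripts to look and compute and a tool call to move; the robot and the scene stay as the last step left them, time stands still between calls to the robot, and variables do not carry over. Pictures are saved under pics/ and viewed, and the job is handed in when it is done.

Besides the shell and the picture viewer there is one more tool, called after "Call:" in YAML: its name, and indented under it one key for each argument. apply_moves: Moves the arm, as the interface text tells. Shift numbers are shares of 0.05 m and turn numbers shares of 0.12 rad, none past 1 either way. Its arguments: {"type":"object","properties":{"plan":{"type":"string"}},"required":["plan"]}

```bash
ls; mkdir -p pics; python3 - <<'E'
from bench import ctrl
import cv2
o=ctrl.get_obs(); print(o)
for c in ["scene","top","wrist"]:
    im=ctrl.camera(c); cv2.imwrite(f"pics/{c}0.png",im[:,:,::-1])
    k=ctrl.get_calibration(c); print(c,k)
print(ctrl.tcp_to_tips)
E
```

```text
pics
{'time_s': 0.0, 'q': array([ 9.16720343e-01,  1.81546546e-01,  1.60801887e+00,  3.17008060e-05,
        1.35382411e+00, -2.06295632e-01]), 'dq': array([ 0.00064959,  0.00100321,  0.00023555, -0.0013181 ,  0.00069949,
       -0.00078546]), 'joint_efforts': array([ 5.53187942e-05, -4.44885886e+01, -3.51329756e+01, -3.20860863e-04,
        9.17252357e-03,  9.62491953e-06]), 'eef_pos': array([0.24858989, 0.51788216, 0.24137581]), 'eef_rot': array([-0.59832311,  0.59874448,  0.37590673, -0.3771056 ]), 'wrist_force': array([-0.29785259,  0.39979476,  0.75946221]), 'torque': array([-0.00489501, -0.01296364,  0.01771369]), 'opening': 1.0016303389967964}
scene {'intrinsics': array([[365.72960815,   0.        , 315.14020112],
       [  0.        , 365.72960815, 195.78690847],
       [  0.        ,   0.        ,   1.        ]]), 'k1': -0.054891607174176245, 'R': array([[-0.87786825,  0.47859543,  0.0171388 ],
       [ 0.27977296,  0.5415647 , -0.79273877],
       [-0.38868293, -0.69112523, -0.60932052]]), 't': array([ 0.4859274 , -0.06840617,  1.41169234])}
top {'intrinsics': array([[393.92434562,   0.        , 324.40955642],
       [  0.        , 393.92434562, 196.91560433],
       [  0.        ,   0.        ,   1.        ]]), 'k1': -0.05729248429270393, 'R': array([[-0.00812963, -0.99984413, -0.01567245],
       [-0.99276022,  0.00994832, -0.11970039],
       [ 0.11983764,  0.01458586, -0.99268635]]), 't': array([-0.00284379,  0.57192884,  1.21177636])}
wrist {'intrinsics': array([[337.88999574,   0.        , 321.19347914],
       [  0.        , 337.88999574, 194.44601629],
       [  0.        ,   0.        ,   1.        ]]), 'k1': -0.011392286249746602, 'R': array([[ 4.32208907e-01,  9.01773495e-01, -1.54356538e-04],
       [ 8.70464159e-01, -4.17158004e-01,  2.61287865e-01],
       [ 2.35558080e-01, -1.13065304e-01, -9.65260912e-01]]), 't': array([-0.57436885, -0.03340987,  0.37679109])}
0.011
```

View pics/scene0.png

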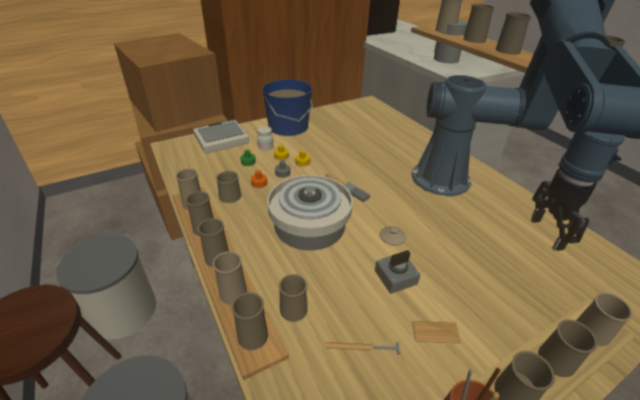

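View pics/top0.png

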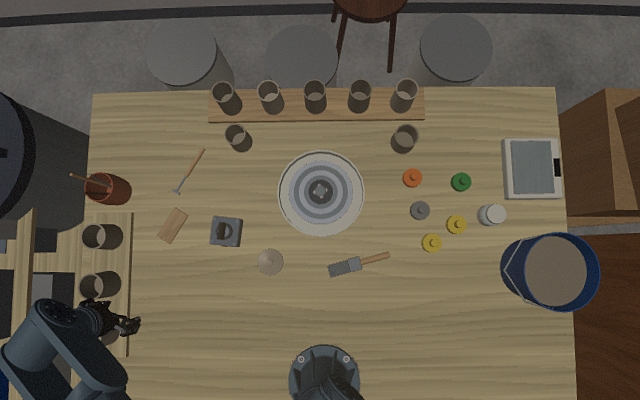

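View pics/wrist0.png

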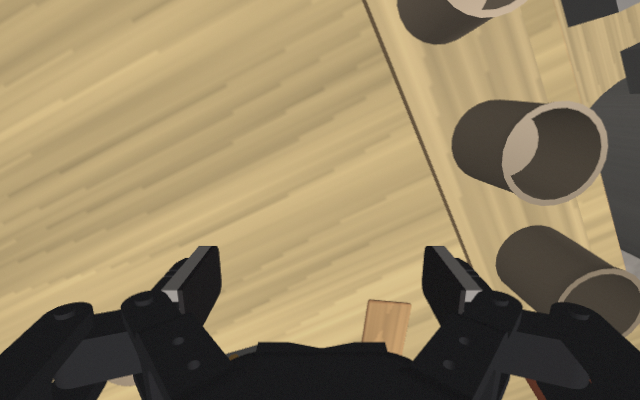

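```bash
python3 - <<'E'
from bench import ctrl
import numpy as np
for c in ["scene","top"]:
  for n in ["cap","cap_center","stud_seat","key_grip","lubricator","wheel","jar_lid","glaze_jar","pot_a"]:
    try:
      for d in ctrl.recognise(c,n)[:4]: print(c,n,np.round(d["point"],4),round(d["score"],2))
    except Exception as e: print(c,n,e)
E
```

```text
scene cap [ 0.4293 -0.3327  0.0264] 0.68
scene cap [ 0.5162 -0.5068  0.0552] 0.65
scene cap [ 0.4867 -0.4116  0.0268] 0.64
scene cap [ 0.6371 -0.2816  0.026 ] 0.57
scene cap_center [ 0.6356 -0.2792  0.0242] 0.74
scene cap_center [ 0.5341 -0.2995  0.0243] 0.62
scene cap_center [ 0.488  -0.4148  0.027 ] 0.56
scene cap_center [ 0.4317 -0.3331  0.0249] 0.5
scene stud_seat [0.6011 0.0487 0.1011] 0.83
scene key_grip [0.487  0.4948 0.0089] 0.61
scene key_grip [0.4714 0.3146 0.0827] 0.57
scene key_grip [0.3782 0.1758 0.0129] 0.27
scene lubricator [0.4838 0.3235 0.049 ] 0.62
scene lubricator [ 0.5315 -0.2988  0.026 ] 0.35
scene wheel [0.6001 0.0491 0.1047] 0.94
scene jar_lid [0.3767 0.1772 0.0094] 0.83
scene glaze_jar [ 0.5177 -0.5059  0.0549] 0.73
scene glaze_jar [0.4837 0.3227 0.0456] 0.26
scene pot_a [0.7649 0.2788 0.0666] 0.73
scene pot_a [ 0.7565 -0.2344  0.0584] 0.71
top cap [ 0.482  -0.4179  0.0262] 0.84
top cap [ 0.5242 -0.3084  0.0243] 0.82
top cap [ 0.627  -0.2905  0.027 ] 0.74
top cap [ 0.6185 -0.4469  0.0251] 0.73
top cap_center [ 0.4831 -0.4255  0.027 ] 0.86
top cap_center [ 0.5276 -0.3078  0.0262] 0.72
top cap_center [ 0.6322 -0.2865  0.0274] 0.7
top cap_center [ 0.427  -0.3355  0.0257] 0.68
top stud_seat [5.711e-01 2.000e-04 1.258e-01] 0.68
top key_grip [0.4678 0.3044 0.0912] 0.71
top lubricator [0.4633 0.299  0.0477] 0.8
top lubricator [0.3713 0.1639 0.0103] 0.38
top wheel [0.5743 0.0012 0.1244] 0.67
top jar_lid [0.373  0.1638 0.0102] 0.88
top glaze_jar [ 0.5077 -0.5136  0.0855] 0.71
top pot_a [0.7593 0.2686 0.0538] 0.7
top pot_a [ 0.7589 -0.2717  0.0318] 0.55
```

```bash
cat > h.py <<'E'
from bench import ctrl
import numpy as np, cv2
from scipy.spatial.transform import Rotation as Ro
def pose():
    o=ctrl.get_obs(); q=o["eef_rot"]; return o,np.array(o["eef_pos"]),Ro.from_quat([q[1],q[2],q[3],q[0]])
def target_R(yaw): # tool x dir = (cos yaw, sin yaw,0), tool y down
    x=np.array([np.cos(yaw),np.sin(yaw),0]);y=np.array([0,0,-1.]);return Ro.from_matrix(np.c_[x,y,np.cross(x,y)])
def need(p,yaw):
    o,c,R=pose(); T=target_R(yaw)
    rv=(R.inv()*T).as_rotvec(); d=R.inv().apply(np.array(p)-c)
    ds=T.inv().apply(np.array(p)-c)
    print("t",round(o["time_s"],2),"pos",c.round(4),"yaw",round(np.arctan2(*R.as_matrix()[[1,0],0]),3),"F",o["wrist_force"].round(1),"op",round(o["opening"],3),"q",o["q"].round(2))
    print("shift/50mm (current axes)",(d/.05).round(2),"(target axes)",(ds/.05).round(2),"turn/.12",(rv/.12).round(2))
def proj(k,X):
    X=np.atleast_2d(X); c=X@k["R"].T+k["t"]; s=c[:,:2]/c[:,2:]; s=s*(1+k["k1"]*(s**2).sum(1,keepdims=True))
    K=k["intrinsics"]; return s*[K[0,0],K[1,1]]+K[:2,2]
def ray(k,uv):
    K=k["intrinsics"]; s0=(np.array(uv,float)-K[:2,2])/[K[0,0],K[1,1]]; s=s0.copy()
    for _ in range(20): s=s0/(1+k["k1"]*(s@s))
    d=k["R"].T@np.r_[s,1]; return -k["R"].T@k["t"],d/np.linalg.norm(d)
def onz(k,uv,z):
    o,d=ray(k,uv); return o+d*(z-o[2])/d[2]
def tri(obs):
    A=0;b=0
    for k,uv in obs:
        o,d=ray(k,uv);P=np.eye(3)-np.outer(d,d);A=A+P;b=b+P@o
    X=np.linalg.solve(A,b); return X,[np.linalg.norm((np.eye(3)-np.outer(d,d))@(X-o)) for o,d in [ray(*z) for z in obs]]
def snap(c,name):
    k=ctrl.get_calibration(c); im=ctrl.camera(c)[:,:,::-1].copy(); cv2.imwrite(f"pics/{name}.png",im); return k,im
E
python3 - <<'E'
from h import *
_,p,R=pose(); print(R.as_matrix().round(3))
im=cv2.imread("pics/top0.png"); a=cv2.resize(im[200:260,190:260],(560,480),interpolation=cv2.INTER_CUBIC)
cv2.imwrite("pics/c1.png",a)
b=cv2.resize(im[160:260,380:500],(720,600),interpolation=cv2.INTER_CUBIC); cv2.imwrite("pics/c2.png",b)
need([0.43,0.33,0.25],1.12)
E
```

```text
[[ 0.433  0.    -0.901]
 [ 0.901 -0.     0.433]
 [-0.    -1.    -0.   ]]
t 1.05 pos [0.249  0.5183 0.2423] yaw 1.123 F [-0.2 -0.4 -0.4] op 1.003 q [ 0.92  0.18  1.61 -0.    1.35 -0.21]
shift/50mm (current axes) [-1.83 -0.15 -4.89] (target axes) [-1.81 -0.15 -4.9 ] turn/.12 [ 0.    0.03 -0.  ]
```

View pics/c1.png

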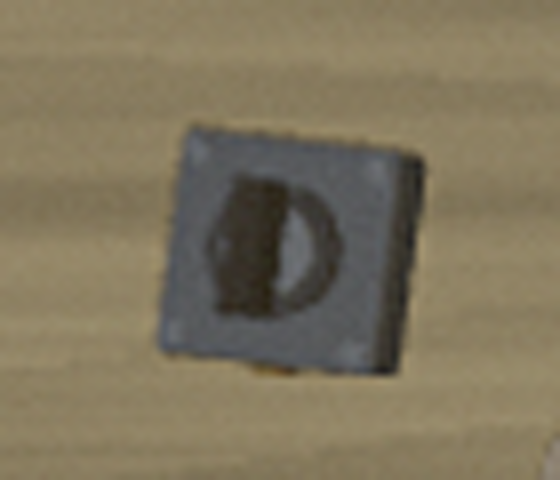

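View pics/c2.png

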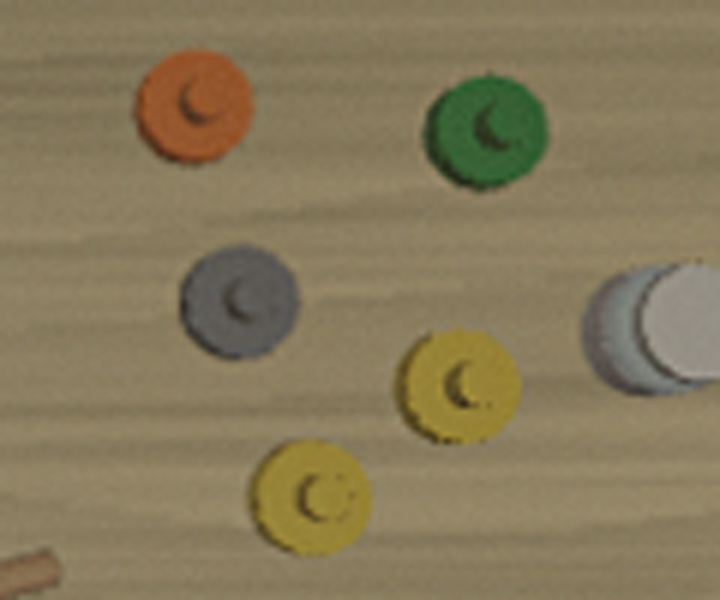

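Cap choice: candidates in the top view are grey (420,210), orange (412,178), green (461,182), yellow (456,225) and (432,243), and jar lid (271,262). The grey one at (420,210) fits: plain grey with a boss. The key bar runs roughly along world x.

Call:
apply_moves:
  plan: "-0.35 0 -0.7 0 0 0 1; -0.42 0 -0.85 0 0 0 1; -0.42 0 -0.85 0 0 0 1; -0.42 0 -0.85 0 0 0 1; -0.42 0 -0.85 0 0 0 1"

```text
time_s: 1.55
eef_pos: [0.3906, 0.3366, 0.2425]
eef_rot: [-0.598, 0.598, 0.377, -0.376]
wrist_force: [1.3, 0.4, -0.5]
opening: 1.002
```

Call:
apply_moves:
  plan: "-0.4 0 -0.8 0 0 0 1; 0 0 0 0 -0.95 0 1; 0 0 0 0 -0.95 0 1; 0 0 0 0 -0.95 0 1; 0 0 0 0 -0.95 0 1"

```text
time_s: 2.05
eef_pos: [0.4174, 0.3024, 0.2424]
eef_rot: [-0.497, 0.497, 0.503, -0.503]
wrist_force: [-0.4, -0.6, -0.4]
opening: 1.006
```

```bash
python3 - <<'E'
from h import *
need([0.46,0.30,0.2],1.57)
k,im=snap("wrist","w1"); print(k["R"].round(3),(-k["R"].T@k["t"]).round(3))
for n in ["key_grip","lubricator"]:
  for d in ctrl.recognise("wrist",n)[:3]: print(n,np.round(d["point"],4),round(d["score"],2),proj(k,d["point"]).round())
E
```

```text
t 2.05 pos [0.4174 0.3024 0.2424] yaw 1.583 F [-0.4 -0.6 -0.4] op 1.006 q [ 0.4   0.05  1.75  0.    1.34 -1.19]
shift/50mm (current axes) [-0.06  0.85 -0.85] (target axes) [-0.05  0.85 -0.85] turn/.12 [0.   0.11 0.  ]
[[-0.013  1.     0.001]
 [ 0.965  0.012  0.262]
 [ 0.262  0.005 -0.965]] [0.351 0.301 0.373]
key_grip [0.4635 0.308  0.0976] 0.65 [[327. 236.]]
lubricator [0.4534 0.3054 0.0438] 0.65 [[323. 207.]]
```

View pics/w1.png

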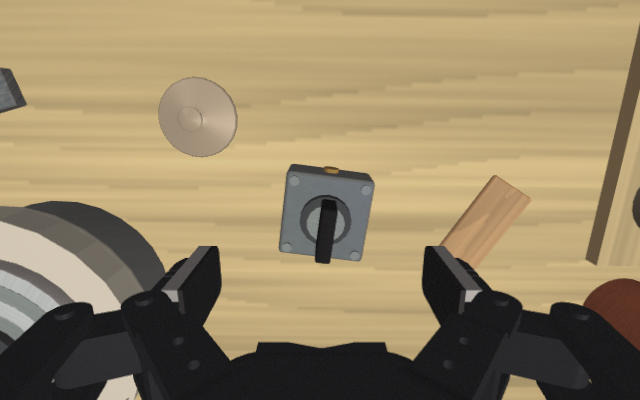

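Shows the block with corners (290,167),(373,182),(360,260),(280,248), the bar's top ends near (328,201) and (322,262), and the jar lid at (197,117). Next I'll zoom and measure.

```bash
python3 - <<'E'
from h import *
k=ctrl.get_calibration("wrist")
im=cv2.imread("pics/w1.png"); cv2.imwrite("pics/w1c.png",cv2.resize(im[150:280,260:400],None,fx=5,fy=4.6,interpolation=cv2.INTER_CUBIC)[:598])
kt=ctrl.get_calibration("top")
c=[onz(k,u,.045) for u in [(290,167),(373,178),(360,261),(280,248)]]; print(np.round(c,4),np.mean(c,0).round(4))
ct=[onz(kt,(190+a/8,200+b/8),.045) for a,b in [(190,128),(405,150),(378,372),(160,352)]]; print(np.mean(ct,0).round(4), np.round(ct,3))
a,b=onz(k,(328,201),.096),onz(k,(322,262),.096); print(a,b,(a+b)/2,np.linalg.norm(a-b))
E
```

```text
[[0.4118 0.2723 0.045 ]
 [0.4223 0.3545 0.045 ]
 [0.5127 0.3449 0.045 ]
 [0.4982 0.2602 0.045 ]] [0.4613 0.308  0.045 ]
[0.4655 0.3025 0.045 ] [[0.514 0.341 0.045]
 [0.504 0.255 0.045]
 [0.418 0.264 0.045]
 [0.426 0.35  0.045]]
[0.43148783 0.30883764 0.096     ] [0.48864713 0.30412305 0.096     ] [0.46006748 0.30648035 0.096     ] 0.057353400537654226
```

View pics/w1c.png

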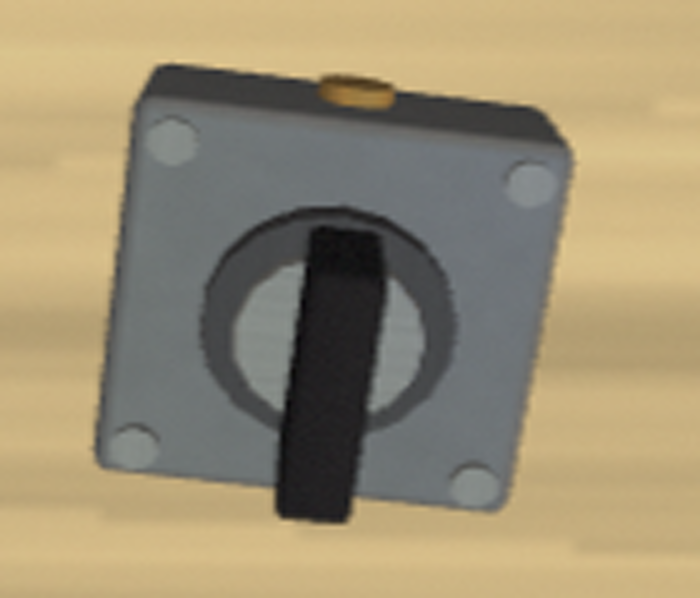

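```bash
python3 - <<'E'
from h import *
k=ctrl.get_calibration("wrist");kt=ctrl.get_calibration("top")
f=lambda x,y:(260+(x+.5)/5-.5,150+(y+.5)/4.6-.5)
c=[onz(k,f(*u),.045) for u in [(148,98),(572,150),(505,512),(97,466)]]; print(np.round(c,4),np.mean(c,0).round(4))
a,b=onz(k,f(346,276),.096),onz(k,f(313,520),.096); print(a,b,(a+b)/2,np.linalg.norm(a-b),np.arctan2(*(b-a)[[1,0]]))
# centre by two views, height check
u1=np.mean([f(346,276),f(313,520)],0)
# top crop bar top face approx x 237..283 ,y 178..318 (scale 8)
u2=(190+258/8,200+247/8); print(tri([(k,u1),(kt,u2)]))
m=proj(k,[np.mean(c,0)])[0]; mt=[190+283/8,200+250/8]; print(tri([(k,m),(kt,mt)]))
E
```

```text
[[0.4157 0.2714 0.045 ]
 [0.4266 0.3557 0.045 ]
 [0.5126 0.3455 0.045 ]
 [0.5015 0.2591 0.045 ]] [0.4641 0.3079 0.045 ]
[0.43919822 0.30961734 0.096     ] [0.48928947 0.30430758 0.096     ] [0.46424385 0.30696246 0.096     ] 0.050371884040658295 -0.10560744069521502
(array([0.46713823, 0.30476119, 0.08258146]), [np.float64(0.003115312806763351), np.float64(0.003115312806763465)])
(array([0.46691078, 0.30689107, 0.03370011]), [np.float64(0.001623350520061948), np.float64(0.0016233505200618646)])
```

Call:
apply_moves:
  plan: "0.06 0 -0.5 0 0 0 1; 0.06 0.3 -0.45 0 0.5 0 1; 0 0.5 0 0 0.5 0 1; 0 0.6 0 0 0 0 1; 0 0.5 0 0 0 0 1"

```text
time_s: 2.7
eef_pos: [0.4644, 0.309, 0.1458]
eef_rot: [0.528, -0.528, -0.47, 0.471]
wrist_force: [-0.4, 0.1, -0.7]
opening: 1.0
```

```bash
python3 - <<'E'
from h import *
need([0.4645,0.307,0.08],1.46)
k,im=snap("wrist","w2"); np.save("k2.npy",k,allow_pickle=True)
E
```

```text
t 2.7 pos [0.4644 0.309  0.1458] yaw 1.455 F [-0.4  0.1 -0.7] op 1.0 q [ 0.37  0.25  1.73  0.    1.16 -1.08]
shift/50mm (current axes) [-0.04  1.32 -0.01] (target axes) [-0.04  1.32 -0.01] turn/.12 [-0.01 -0.04 -0.  ]
```

View pics/w2.png

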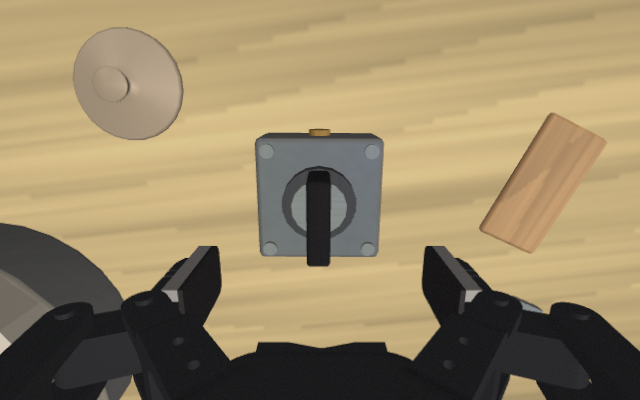

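The block sits squarely under the gripper: bar columns 306–330, jaw middle column 321. Quick two-place triangulation of the bar's far end:

```bash
python3 - <<'E'
from h import *
im=cv2.imread("pics/w2.png"); cv2.imwrite("pics/w2c.png",cv2.resize(im[120:280,240:400],None,fx=3.7,fy=3.7,interpolation=cv2.INTER_CUBIC))
k=np.load("k2.npy",allow_pickle=True).item()
for X in ([0.4645,0.307,0.096],[0.4386,0.3097,0.096],[0.4904,0.3043,0.096],[0.4645,0.307,.062]): print(proj(k,X).round(1))
print(pose()[2].as_matrix().T@(-k["R"].T@k["t"]-pose()[1]))
E
```

```text
[[317.7 225.2]]
[[317.  180.4]]
[[318.3 266.9]]
[[318.1 207.3]]
[ 0.00069811 -0.13469164  0.06512845]
```

View pics/w2c.png

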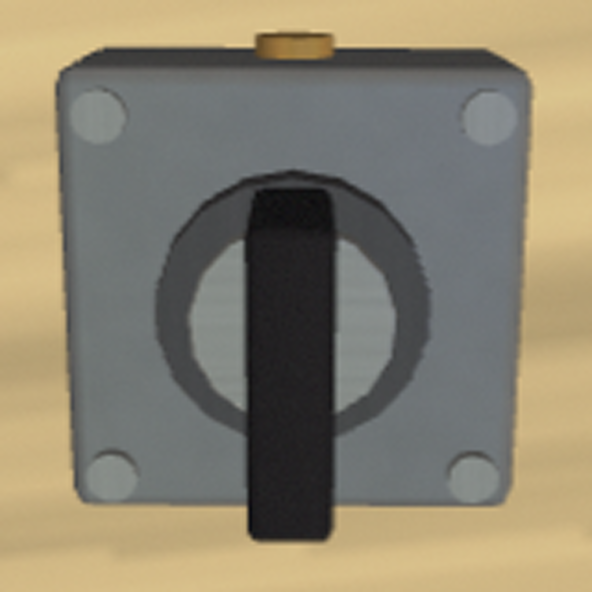

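Predicted bar ends (rows 180/267) match the observed ones (182/266), so descend and close.

Call:
apply_moves:
  plan: "-0.04 0.5 0 0 -0.04 0 1; 0 0.5 0 0 0 0 1; 0 0.3 0 0 0 0 0; 0 0 0 0 0 0 0; 0 0 0 0 0 0 0"

```text
time_s: 3.25
eef_pos: [0.4649, 0.3074, 0.0831]
eef_rot: [-0.526, 0.526, 0.473, -0.472]
wrist_force: [-0.2, -0.3, -0.0]
opening: 0.514
```

Call:
apply_moves:
  plan: "0 0 0 0 0 0 0; 0 0 0 0 0 0 0; 0 0 0 0 0 0 0; 0 0 0 0 0 0 0; 0 0 0 0 0 0 0"

```text
time_s: 3.75
eef_pos: [0.4654, 0.3071, 0.084]
eef_rot: [-0.526, 0.527, 0.473, -0.472]
wrist_force: [-1.3, -2.2, 6.0]
opening: 0.15
```

```bash
python3 - <<'E'
from h import *
need([0.4645,0.307,0.08],1.46); print(ctrl.get_obs()["torque"])
E
```

```text
t 3.75 pos [0.4654 0.3071 0.084 ] yaw 1.463 F [-1.3 -2.2  6. ] op 0.15 q [ 0.37  0.34  1.77 -0.    1.04 -1.09]
shift/50mm (current axes) [-0.    0.08  0.02] (target axes) [-0.    0.08  0.02] turn/.12 [0.02 0.03 0.  ]
[-0.4738965   0.20282506 -0.12056002]
```

Call:
apply_moves:
  plan: "0 0 0 0 0.8 0 0; 0 0 0 0 0.9 0 0; 0 0 0 0 0.9 0 0; 0 0 0 0 0.9 0 0; 0 0 0 0 0.9 0 0"

```text
time_s: 4.25
eef_pos: [0.4655, 0.3073, 0.084]
eef_rot: [-0.632, 0.632, 0.318, -0.317]
wrist_force: [-0.8, -1.5, 4.9]
opening: 0.151
```

Call:
apply_moves:
  plan: "0 0 0 0 0.9 0 0; 0 0 0 0 0.9 0 0; 0 0 0 0 0.9 0 0; 0 0 0 0 0.9 0 0; 0 0 0 0 0.9 0 0"

```text
time_s: 4.75
eef_pos: [0.4657, 0.3074, 0.084]
eef_rot: [0.694, -0.694, -0.139, 0.136]
wrist_force: [-0.1, -0.9, 4.4]
opening: 0.154
```

Call:
apply_moves:
  plan: "0 0 0 0 0.3 0 0; 0 0 0 0 0.3 0 0; 0 0 0 0 0 0 0; 0 0 0 0 0 0 0; 0 0 0 0 0 0 0"

```text
time_s: 5.25
eef_pos: [0.4657, 0.3074, 0.084]
eef_rot: [-0.698, 0.698, 0.116, -0.114]
wrist_force: [-0.4, -1.8, 5.9]
opening: 0.149
```

```bash
python3 - <<'E'
from h import *
need([0.4645,0.307,0.08],1.46-1.1); print(ctrl.get_obs()["torque"])
snap("wrist","w3")
E
```

```text
t 5.25 pos [0.4657 0.3074 0.084 ] yaw 0.326 F [-0.4 -1.8  5.9] op 0.149 q [ 0.37  0.34  1.77 -0.    1.03  0.05]
shift/50mm (current axes) [-0.03  0.08 -0.  ] (target axes) [-0.02  0.08  0.  ] turn/.12 [ 0.01 -0.29  0.02]
[-0.3505474   0.07189569  0.60806404]
```

View pics/w3.png

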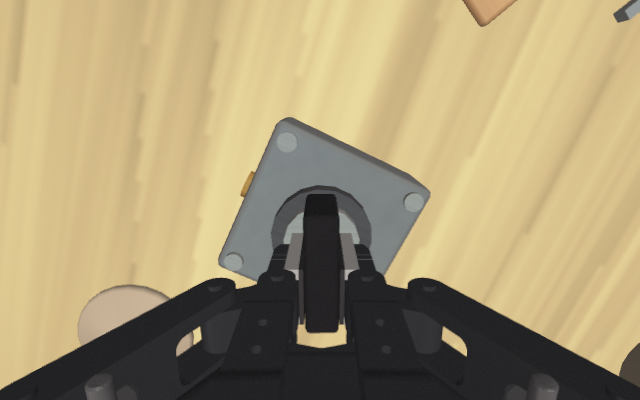

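The bar is still held, turned 1.137 rad, with 0.6 N m of reaction against the spring's 0.1. It is on its stop, so release.

Call:
apply_moves:
  plan: "0 0 0 0 0 0 1; 0 0 0 0 0 0 1; 0 0 0 0 0 0 1; 0 0 0 0 0 0 1; 0 0 0 0 0 0 1"

```text
time_s: 5.8
eef_pos: [0.4643, 0.307, 0.0821]
eef_rot: [-0.698, 0.698, 0.114, -0.114]
wrist_force: [-0.0, -0.3, 1.0]
opening: 0.977
```

Call:
apply_moves:
  plan: "0 -0.1 0 0 0 0 1; 0 -0.4 0 0 0 0 1; 0 -0.8 0 0 0 0 1; 0 -1 0 0 0 0 1; 0 -1 0 0 0 0 1"

```text
time_s: 6.3
eef_pos: [0.4639, 0.3068, 0.249]
eef_rot: [-0.698, 0.698, 0.114, -0.114]
wrist_force: [1.2, 0.6, 0.6]
opening: 0.999
```

```bash
python3 - <<'E'
from h import *
need([0.53,-0.30,0.25],0.3)
snap("wrist","w4")
E
```

```text
t 6.3 pos [0.4639 0.3068 0.249 ] yaw 0.324 F [1.2 0.6 0.6] op 0.999 q [ 0.37  0.13  1.65 -0.    1.36  0.05]
shift/50mm (current axes) [ -2.61  -0.02 -11.93] (target axes) [ -2.32  -0.02 -11.99] turn/.12 [ 0.    0.2  -0.01]
```

View pics/w4.png

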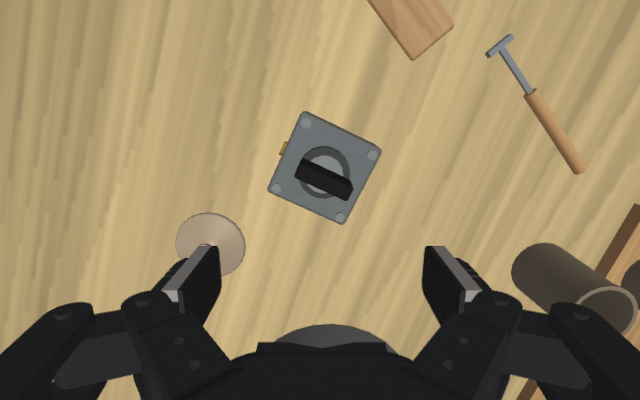

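Key is back at rest, parallel to the block's sides near (324,180). Now over to the wheel for a look.

Call:
apply_moves:
  plan: "0.05 -0.3 -0.6 0 0 0 1; 0.05 -0.4 -0.8 0 0 0 1; 0.05 -0.3 -0.8 0 0 0 1; 0.05 0 -0.9 0 0 0 1; 0.05 0 -0.9 0 0 0 1"

```text
time_s: 6.85
eef_pos: [0.5406, 0.12, 0.2984]
eef_rot: [-0.698, 0.698, 0.115, -0.113]
wrist_force: [1.2, -0.3, -0.8]
opening: 0.997
```

Call:
apply_moves:
  plan: "0.05 0 -0.9 0 0 0 1; 0 0 -0.8 0 0 0 1; 0 0 0 0 0 0 1; 0 0 0 0 0 0 1; 0 0 0 0 0 0 1"

```text
time_s: 7.35
eef_pos: [0.569, 0.0425, 0.2973]
eef_rot: [0.698, -0.698, -0.114, 0.114]
wrist_force: [-0.6, 0.1, 0.5]
opening: 1.0
```

```bash
python3 - <<'E'
from h import *
need([0.53,-0.30,0.25],0.324)
k,_=snap("wrist","w5"); np.save("k5.npy",k,allow_pickle=True)
for n in ["stud_seat","wheel"]:
  for d in ctrl.recognise("wrist",n)[:3]: print(n,np.round(d["point"],4),round(d["score"],2),proj(k,d["point"]).round())
E
```

```text
t 7.35 pos [0.569  0.0425 0.2973] yaw 0.324 F [-0.6  0.1  0.5] op 1.0 q [-0.13  0.13  1.55  0.    1.46 -0.46]
shift/50mm (current axes) [-2.92  0.94 -6.25] (target axes) [-2.92  0.95 -6.25] turn/.12 [-0.  0. -0.]
stud_seat [0.5737 0.0226 0.125 ] 0.65 [[320. 199.]]
wheel [0.5713 0.0193 0.1236] 0.8 [[316. 201.]]
```

View pics/w5.png

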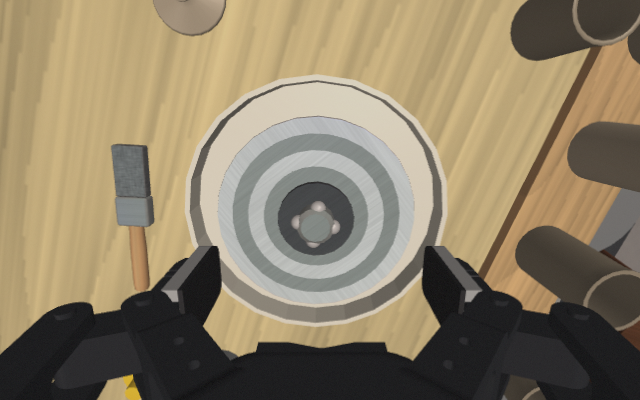

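Wheel seen well: dark seat centred near (316,218), stud top near (316,226). Next I'll fit the ellipse edges.

```bash
cat > seat.py <<'E'
from h import *
from scipy.optimize import least_squares
def circ(k,edge,z,r,c0):
    edge=np.array(edge,float)
    P=np.array([onz(k,u,z) for u in edge])[:,:2]
    f=least_squares(lambda p:np.hypot(*(P-p[:2]).T)-p[2],[*c0,r],loss="soft_l1",f_scale=.001)
    return f.x,np.sqrt(np.mean(f.fun**2))
def seat(k,im,c0=(0.571,0.015)):
    g=cv2.GaussianBlur(cv2.cvtColor(im,cv2.COLOR_BGR2GRAY),(3,3),0).astype(float)
    out={}
    for name,z,r in (("seat",.130,.036),("head",.122,.095)):
        c=np.array(c0)
        for it in range(3):
            E=[]
            for a in np.linspace(0,2*np.pi,120,endpoint=False):
                rs=np.linspace(r*.85,r*1.15,40); X=np.c_[c[0]+rs*np.cos(a),c[1]+rs*np.sin(a),np.full(40,z)]
                uv=proj(k,X)
                if uv.min()<1 or uv[:,0].max()>638 or uv[:,1].max()>398: continue
                v=cv2.remap(g.astype(np.float32),uv[None,:,0].astype(np.float32),uv[None,:,1].astype(np.float32),1)[0]
                d=np.diff(v); i=np.argmax(np.abs(d)); 
                if abs(d[i])>4: E.append((uv[i]+uv[i+1])/2)
            x,e=circ(k,E,z,r,c); c=x[:2]
        out[name]=(x.round(4),round(e,4),len(E)); print(name,out[name])
    return out
E
python3 - <<'E'
from seat import *
k=np.load("k5.npy",allow_pickle=True).item(); im=cv2.imread("pics/w5.png"); seat(k,im)
kt=ctrl.get_calibration("top"); seat(kt,cv2.imread("pics/top0.png"),(.575,.0))
cv2.imwrite("pics/w5c.png",cv2.resize(im[165:275,260:370],None,fx=5,fy=5,interpolation=cv2.INTER_CUBIC))
E
```

```text
seat (array([0.5676, 0.0165, 0.0368]), np.float64(0.0028), 97)
head (array([0.5492, 0.0035, 0.0947]), np.float64(0.0075), 120)Traceback (most recent call last):
  File "<stdin>", line 3, in <module>
  File "seat.py", line 22, in seat
    x,e=circ(k,E,z,r,c); c=x[:2]
        ~~~~^^^^^^^^^^^
  File "seat.py", line 5, in circ
    P=np.array([onz(k,u,z) for u in edge])[:,:2]
      ~~~~~~~~~~~~~~~~~~~~~~~~~~~~~~~~~~~~^^^^^^
IndexError: too many indices for array: array is 1-dimensional, but 2 were indexed
```

```bash
sed -i 's/np.argmax(np.abs(d))/np.argmax(d if name=="seat" else np.abs(d))/; s/("head",.122,.095)/("head",.122,.095)/; s/abs(d\[i\])>4/abs(d[i])>2.5/; s/if uv.min()<1.*$/pass/' seat.py
python3 - <<'E'
from seat import *
k=np.load("k5.npy",allow_pickle=True).item(); im=cv2.imread("pics/w5.png"); 
c=onz(k,(316,219),.13); print(c)
kt=ctrl.get_calibration("top"); seat(k,im,c[:2])
ct=onz(kt,(320,191),.13);print(ct); seat(kt,cv2.imread("pics/top0.png"),ct[:2])
cv2.imwrite("pics/w5c.png",cv2.resize(im[165:275,260:370],None,fx=5,fy=5,interpolation=cv2.INTER_CUBIC))
E
```

```text
[0.57613745 0.00488238 0.13      ]
seat (array([0.5757, 0.0046, 0.0359]), np.float64(0.0004), 120)
head (array([ 0.5802, -0.0078,  0.0901]), np.float64(0.0089), 120)
[0.57788503 0.00331728 0.13      ]Traceback (most recent call last):
  File "<stdin>", line 5, in <module>
  File "seat.py", line 22, in seat
    x,e=circ(k,E,z,r,c); c=x[:2]
        ~~~~^^^^^^^^^^^
  File "seat.py", line 5, in circ
    P=np.array([onz(k,u,z) for u in edge])[:,:2]
      ~~~~~~~~~~~~~~~~~~~~~~~~~~~~~~~~~~~~^^^^^^
IndexError: too many indices for array: array is 1-dimensional, but 2 were indexed
```

First seat fit: (0.5757, 0.0046), radius 35.9 mm at z=0.130, 0.4 mm rms, so the height is consistent with the text. I'll rotate for the cap grasp and take a second view of the seat from another place.

Call:
apply_moves:
  plan: "-0.88 0 -0.5 0 0 0 1; 0 0 0 0 -0.95 0 1; 0 0 0 0 -0.95 0 1; 0 0 0 0 -0.95 0 1; 0 0 0 0 -0.95 0 1"

```text
time_s: 8.0
eef_pos: [0.5358, 0.0054, 0.2975]
eef_rot: [-0.653, 0.653, 0.271, -0.271]
wrist_force: [0.1, -0.5, 0.6]
opening: 1.004
```

Call:
apply_moves:
  plan: "0 0 0 0 -0.95 0 1; 0 0 0 0 -0.95 0 1; 0 0 0 0 -0.95 0 1; 0 0 0 0 -0.95 0 1; 0 0 0 0 -0.95 0 1"

```text
time_s: 8.5
eef_pos: [0.5358, 0.0056, 0.2974]
eef_rot: [-0.551, 0.551, 0.444, -0.444]
wrist_force: [0.7, -0.3, 0.1]
opening: 1.002
```

Call:
apply_moves:
  plan: "0 0 0 0 -0.95 0 1; 0 0 0 0 -0.95 0 1; 0 0 0 0 0 0 1; 0 0 0 0 0 0 1; 0 0 0 0 0 0 1"

```text
time_s: 9.0
eef_pos: [0.5359, 0.0049, 0.2974]
eef_rot: [-0.499, 0.499, 0.501, -0.501]
wrist_force: [0.8, -0.9, -0.1]
opening: 0.996
```

```bash
sed -i 's/("head",.122,.095)//' seat.py; python3 - <<'E'
from seat import *
need([0.53,-0.30,0.25],1.6)
k,im=snap("wrist","w6"); np.save("k6.npy",k,allow_pickle=True)
seat(k,im,(.5757,.0046))
cv2.imwrite("pics/w6b.png",cv2.resize(im[120:300,180:460],None,fx=2.8,fy=2.8,interpolation=cv2.INTER_CUBIC))
E
```

```text
t 9.0 pos [0.5359 0.0049 0.2974] yaw 1.576 F [ 0.8 -0.9 -0.1] op 0.996 q [-0.21  0.05  1.64 -0.    1.45 -1.79]
shift/50mm (current axes) [-6.1   0.95  0.15] (target axes) [-6.09  0.95  0.3 ] turn/.12 [ 0.  -0.2 -0. ]
seat (array([0.5747, 0.0035, 0.0359]), np.float64(0.0004), 120)
```

View pics/w6b.png

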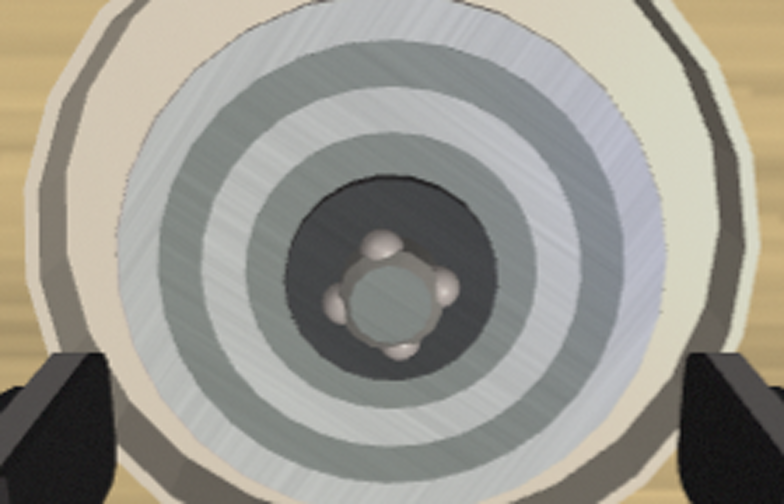

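Second view: (0.5747, 0.0035), radius 35.9 mm, agreeing within 1.5 mm. I'll use (0.5752, 0.0041, 0.130). On to the cap.

Call:
apply_moves:
  plan: "-0.6 0 0.1 0 0 0 1; -0.8 0 0.1 0 0 0 1; -0.9 0 0.1 0 0 0 1; -0.9 0 0.1 0 0 0 1; -0.9 0 0.1 0 0 0 1"

```text
time_s: 9.55
eef_pos: [0.512, -0.2023, 0.2975]
eef_rot: [-0.498, 0.499, 0.502, -0.501]
wrist_force: [0.3, 0.1, -0.2]
opening: 1.002
```

Call:
apply_moves:
  plan: "-0.9 0.1 0.1 0 0 0 1; -0.8 0.3 0.1 0 0 0 1; -0.3 0.6 0 0 0 0 1; 0 0 0 0 0 0 1; 0 0 0 0 0 0 1"

```text
time_s: 10.05
eef_pos: [0.5027, -0.3004, 0.2468]
eef_rot: [-0.499, 0.498, 0.501, -0.501]
wrist_force: [0.2, -0.4, 0.0]
opening: 1.004
```

```bash
python3 - <<'E'
from seat import *
need([0.53,-0.303,0.15],1.576)
k,im=snap("wrist","w7"); np.save("k7.npy",k,allow_pickle=True)
for d in ctrl.recognise("wrist","cap_center")[:5]: print(np.round(d["point"],4),round(d["score"],2),proj(k,d["point"]).round())
E
```

```text
t 10.05 pos [ 0.5027 -0.3004  0.2468] yaw 1.576 F [ 0.2 -0.4  0. ] op 1.004 q [-0.74  0.2   1.57  0.    1.37 -2.32]
shift/50mm (current axes) [-0.06  1.94 -0.55] (target axes) [-0.06  1.94 -0.55] turn/.12 [-0.01  0.    0.01]
[ 0.6254 -0.2941  0.0251] 0.69 [[325. 273.]]
[ 0.4226 -0.3426  0.0238] 0.68 [[279.  89.]]
[ 0.5218 -0.3126  0.0248] 0.67 [[309. 186.]]
[ 0.4783 -0.4155  0.0231] 0.62 [[211. 144.]]
[ 0.5961 -0.4483  0.0243] 0.56 [[189. 249.]]
```

View pics/w7.png

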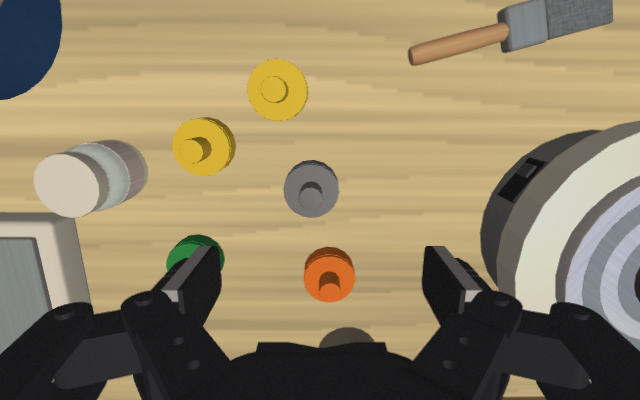

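Grey cap at (311,188), clearly distinct from the coloured ones: yellow (277,90) and (204,147), orange (330,274), green (196,258). Next I'll move in and measure from two places.

Call:
apply_moves:
  plan: "-0.1 0.3 -0.3 0 0 0 1; -0.1 0.5 -0.2 0 0 0 1; 0 0.6 0 0 0 0 1; 0 0.4 0 0 0 0 1; 0 0 0 0 0 0 1"

```text
time_s: 10.65
eef_pos: [0.5276, -0.3083, 0.1555]
eef_rot: [0.499, -0.496, -0.502, 0.502]
wrist_force: [-0.7, 0.4, -0.4]
opening: 1.005
```

```bash
python3 - <<'E'
from seat import *
need([0.53,-0.303,0.15],1.576)
k,im=snap("wrist","w8"); np.save("k8.npy",k,allow_pickle=True)
for d in ctrl.recognise("wrist","cap_center")[:5]: print(np.round(d["point"],4),round(d["score"],2),proj(k,d["point"]).round())
im7=cv2.imread("pics/w7.png")
a=cv2.resize(im7[150:230,270:350],(400,400),interpolation=cv2.INTER_CUBIC)
b=cv2.resize(im[150:250,260:360],(400,400),interpolation=cv2.INTER_CUBIC)
cv2.imwrite("pics/c78.png",np.hstack([a,b]))
E
```

```text
t 10.65 pos [ 0.5276 -0.3083  0.1555] yaw 1.579 F [-0.7  0.4 -0.4] op 1.005 q [-0.72  0.35  1.58  0.    1.21 -2.3 ]
shift/50mm (current axes) [ 0.11  0.11 -0.05] (target axes) [ 0.11  0.11 -0.05] turn/.12 [-0.02  0.03  0.02]
[ 0.5963 -0.4496  0.0229] 0.84 [[155. 266.]]
[ 0.6238 -0.293   0.0267] 0.82 [[337. 298.]]
[ 0.4777 -0.4164  0.0256] 0.74 [[179. 125.]]
[ 0.5205 -0.312   0.0264] 0.62 [[316. 182.]]
[ 0.424  -0.3412  0.025 ] 0.58 [[276.  50.]]
```

View pics/w8.png

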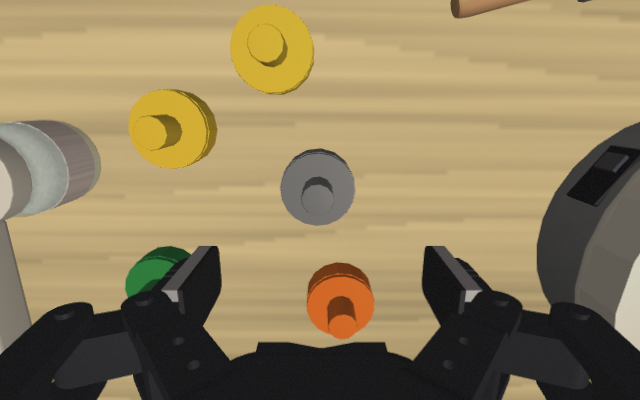

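View pics/c78.png

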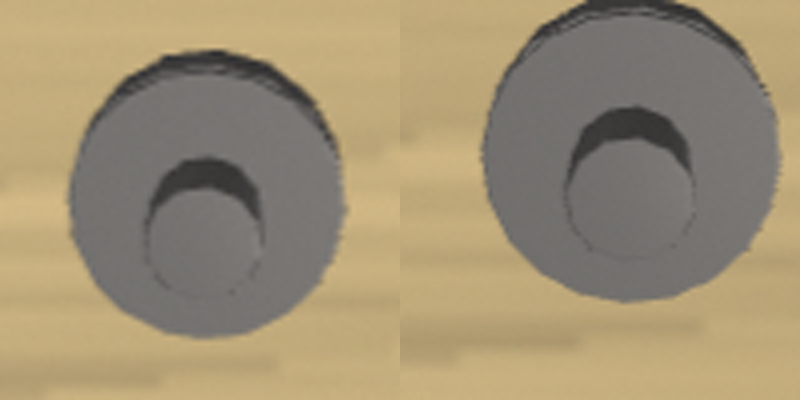

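```bash
python3 - <<'E'
from seat import *
k7=np.load("k7.npy",allow_pickle=True).item();k8=np.load("k8.npy",allow_pickle=True).item()
f=lambda x,y:(270+(x+.5)/5-.5,150+(y+.5)/5-.5); g=lambda x,y:(260+(x+.5)/4-.5,150+(y+.5)/4-.5)
print("boss top tri",tri([(k7,f(205,243)),(k8,g(230,200))]))
print("shoulder tri",tri([(k7,f(207,205)),(k8,g(230,157))]))
for k,u,v in((k7,f(205,243),f(207,205)),(k8,g(230,200),g(230,157))): print(onz(k,u,.054),onz(k,v,.026))
E
```

```text
boss top tri (array([ 0.53658266, -0.31099343,  0.0218963 ]), [np.float64(3.725329947092708e-05), np.float64(3.725329947109156e-05)])
shoulder tri (array([ 0.53223853, -0.31107884,  0.0043789 ]), [np.float64(0.00024678619751411664), np.float64(0.0002467861975142352)])
[ 0.5274824  -0.31010255  0.054     ] [ 0.5268987  -0.31043116  0.026     ]
[ 0.52747048 -0.31081599  0.054     ] [ 0.5265722  -0.31103097  0.026     ]
```

Triangulated height is poorly conditioned, since the baseline is mostly along the ray. With nominal heights, though, all four readings agree at (0.527, -0.3107), so descend.

Call:
apply_moves:
  plan: "-0.05 0.5 0 0.02 0 -0.02 1; 0 0.7 0 0 0 0 1; 0 0.7 0 0 0 0 1; 0 0.39 0 0 0 0 1; 0 0 0 0 0 0 1"

```text
time_s: 11.25
eef_pos: [0.5275, -0.312, 0.0419]
eef_rot: [0.5, -0.496, -0.502, 0.502]
wrist_force: [-0.1, 0.1, 0.6]
opening: 1.0
```

```bash
python3 - <<'E'
from seat import *
need([0.527,-0.3108,0.041],1.576)
snap("wrist","w9")
E
```

```text
t 11.25 pos [ 0.5275 -0.312   0.0419] yaw 1.578 F [-0.1  0.1  0.6] op 1.0 q [-0.73  0.51  1.62  0.    1.02 -2.31]
shift/50mm (current axes) [0.02 0.02 0.01] (target axes) [0.02 0.02 0.01] turn/.12 [-0.04  0.02  0.03]
```

View pics/w9.png

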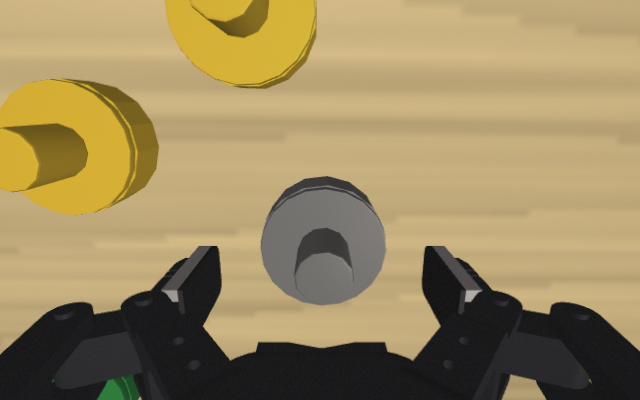

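The boss (323,270) sits between the jaws, so close.

Call:
apply_moves:
  plan: "0 0 0 0 0 0 0; 0 0 0 0 0 0 0; 0 0 0 0 0 0 0; 0 0 0 0 0 0 0; 0 0 0 0 0 0 0"

```text
time_s: 11.8
eef_pos: [0.5286, -0.3134, 0.044]
eef_rot: [-0.499, 0.498, 0.502, -0.502]
wrist_force: [-0.7, 0.7, 6.2]
opening: 0.256
```

Call:
apply_moves:
  plan: "0 0 0 0 0 0 0; 0 0 0 0 0 0 0; 0 0 0 0 0 0 0; 0 -0.1 0 0 0 0 0; 0 -0.3 0 0 0 0 0"

```text
time_s: 12.3
eef_pos: [0.5268, -0.3119, 0.0617]
eef_rot: [0.501, -0.496, -0.502, 0.502]
wrist_force: [-0.9, 0.6, -0.1]
opening: 0.259
```

```bash
python3 - <<'E'
from seat import *
need([0.527,-0.3108,0.25],1.576)
snap("wrist","w10")
E
```

```text
t 12.3 pos [ 0.5268 -0.3119  0.0617] yaw 1.578 F [-0.9  0.6 -0.1] op 0.259 q [-0.73  0.48  1.62  0.    1.05 -2.31]
shift/50mm (current axes) [ 0.04 -3.77  0.02] (target axes) [ 0.02 -3.77 -0.  ] turn/.12 [-0.04  0.01  0.04]
```

View pics/w10.png

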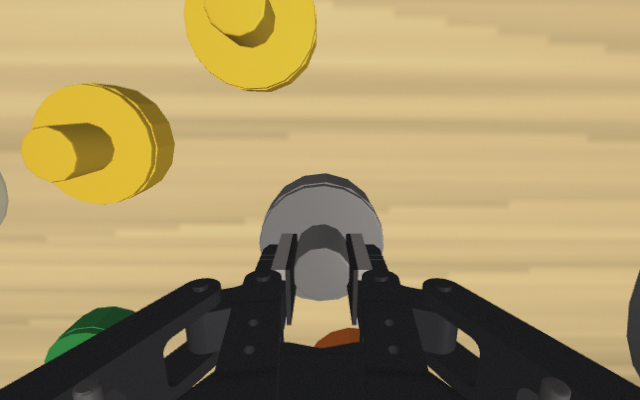

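Cap gripped (opening 0.26, about 22–24 mm) and off the table. Lift, then measure the cap's offset in the hand.

Call:
apply_moves:
  plan: "0 -0.6 0 0 0 0 0; 0 -0.9 0 0 0 0 0; 0 -0.9 0 0 0 0 0; 0 -0.9 0 0 0 0 0; 0 -0.4 0 0 0 0 0"

```text
time_s: 12.85
eef_pos: [0.5301, -0.3147, 0.2543]
eef_rot: [-0.496, 0.5, 0.502, -0.502]
wrist_force: [-0.1, -1.2, -1.4]
opening: 0.258
```

```bash
python3 - <<'E'
from seat import *
need([0.5752,0.0041,0.25],1.576)
k,im=snap("wrist","w11"); np.save("k11.npy",k,allow_pickle=True)
_,p,R=pose(); np.save("p11.npy",p)
for dx,dz in((0,0),):
    for h,r in((.010,.012),(-.018,.030)):
        a=np.linspace(0,2*np.pi,60,endpoint=False)
        P=np.c_[r*np.cos(a),np.full(60,-h),r*np.sin(a)]
        uv=proj(k,R.apply(P)+p); print(h,"cols",uv[:,0].min().round(1),uv[:,0].max().round(1),"rows",uv[:,1].min().round(1),uv[:,1].max().round(1))
cv2.imwrite("pics/w11c.png",cv2.resize(im[165:315,240:400],None,fx=5,fy=4,interpolation=cv2.INTER_CUBIC))
E
```

```text
t 12.85 pos [ 0.5301 -0.3147  0.2543] yaw 1.578 F [-0.1 -1.2 -1.4] op 0.258 q [-0.73  0.26  1.49  0.    1.39 -2.31]
shift/50mm (current axes) [ 6.37  0.07 -0.95] (target axes) [ 6.37  0.09 -0.94] turn/.12 [ 0.03  0.02 -0.03]
0.01 cols 289.0 350.3 rows 253.2 308.2
-0.018 cols 256.1 383.3 rows 189.5 307.0
```

View pics/w11c.png

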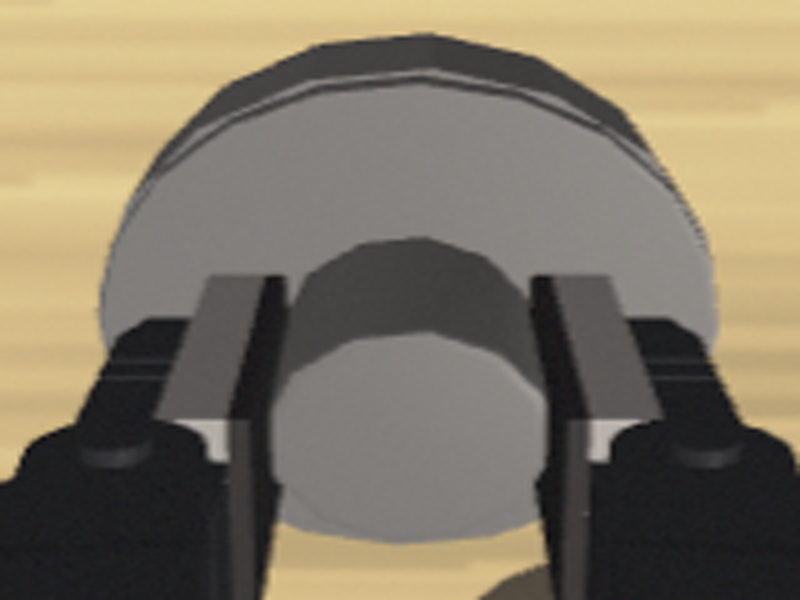

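```bash
python3 - <<'E'
from seat import *
k=np.load("k11.npy",allow_pickle=True).item();p=np.load("p11.npy");_,_,R=pose()
a=np.linspace(0,2*np.pi,180,endpoint=False)
def feat(v):
    dx,dh,dz=v; out=[]
    for h,r in((.010,.012),(-.018,.030)):
        uv=proj(k,R.apply(np.c_[dx+r*np.cos(a),np.full(180,-(h+dh)),dz+r*np.sin(a)])+p)
        out+= [uv[:,1].min()]+([uv[:,1].max()] if r<.02 else [uv[:,0].min(),uv[:,0].max()])
    return np.array(out)
ob=np.array([248,300.7,185.8,260,383.6])
f=least_squares(lambda v:feat(v)-ob,[0,0,0]); print(f.x.round(4),f.fun.round(1))
print(p,R.as_matrix().round(3), pose()[1])
E
```

```text
[ 0.001  -0.0047  0.0003] [-0.6  0.2  0.5 -0.2  0.2]
[ 0.53079347 -0.31529097  0.25638585] [[-0.007  0.006 -1.   ]
 [ 1.    -0.005 -0.007]
 [-0.005 -1.    -0.006]] [ 0.53079347 -0.31529097  0.25638585]
```

Call:
apply_moves:
  plan: "0.5 0 -0.1 0 0 0 0; 0.8 0 -0.15 0 0 0 0; 0.9 0 -0.15 0 0 0 0; 0.9 0 -0.15 0 0 0 0; 0.9 0 -0.15 0 0 0 0"

```text
time_s: 13.4
eef_pos: [0.5618, -0.1114, 0.2481]
eef_rot: [-0.5, 0.497, 0.502, -0.502]
wrist_force: [0.5, 0.6, -1.4]
opening: 0.256
```

Call:
apply_moves:
  plan: "0.9 0 -0.15 0 0 0 0; 0.8 0 -0.05 0 0 0 0; 0.5 0 0 0 0 0 0; 0.15 0 0 0 0 0 0; 0 0 0 0 0 0 0"

```text
time_s: 13.9
eef_pos: [0.571, 0.0052, 0.2483]
eef_rot: [0.499, -0.497, -0.502, 0.502]
wrist_force: [0.8, -0.4, 0.2]
opening: 0.259
```

Call:
apply_moves:
  plan: "0 0 0 0 0 0 0; 0 0 0 0 0 0 0; 0 0 0 0 0 0 0; 0 0 0 0 0 0 0; 0 0 0 0 0 0 0"

```text
time_s: 14.4
eef_pos: [0.5713, 0.0039, 0.2484]
eef_rot: [0.5, -0.497, -0.502, 0.502]
wrist_force: [-0.3, 0.9, -0.7]
opening: 0.253
```

```bash
python3 - <<'E'
from seat import *
for _ in range(3): need([0.5752,0.0031,0.20],1.576); ctrl.camera("top")
k,im=snap("wrist","w12"); np.save("k12.npy",k,allow_pickle=True); print(ctrl.get_obs()["eef_pos"])
E
```

```text
t 14.4 pos [0.5713 0.0039 0.2484] yaw 1.577 F [-0.3  0.9 -0.7] op 0.253 q [-0.2   0.17  1.61  0.    1.37 -1.78]
shift/50mm (current axes) [-0.02  0.97 -0.08] (target axes) [-0.02  0.97 -0.08] turn/.12 [-0.02  0.01  0.02]
t 14.45 pos [0.5713 0.004  0.2484] yaw 1.577 F [-0.1  0.3 -0.5] op 0.259 q [-0.2   0.17  1.61  0.    1.37 -1.78]
shift/50mm (current axes) [-0.02  0.97 -0.08] (target axes) [-0.02  0.97 -0.08] turn/.12 [-0.02  0.01  0.02]
t 14.5 pos [0.5713 0.0041 0.2484] yaw 1.577 F [-0.6  0.2  0.3] op 0.255 q [-0.2   0.17  1.61  0.    1.37 -1.78]
shift/50mm (current axes) [-0.02  0.97 -0.08] (target axes) [-0.02  0.97 -0.08] turn/.12 [-0.02  0.01  0.02]
[0.57124387 0.00434106 0.24841893]
```

View pics/w12.png

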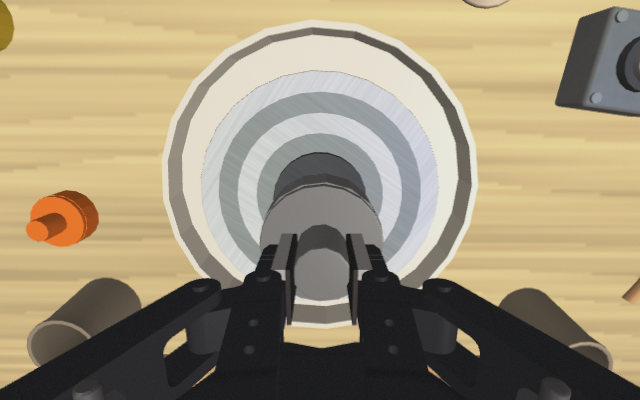

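```bash
python3 - <<'E'
from seat import *
k=np.load("k12.npy",allow_pickle=True).item(); im=cv2.imread("pics/w12.png")
cv2.imwrite("pics/w12c.png",cv2.resize(im[140:310,240:400],None,fx=5,fy=3.5,interpolation=cv2.INTER_CUBIC))
# visible upper arc of the seat
g=im.mean(2).astype(np.float32); c=np.array([.5752,.0041]);E=[]
for a in np.linspace(np.pi-.9,np.pi+.9,60):
    rs=np.linspace(.030,.041,45);uv=proj(k,np.c_[c[0]+rs*np.cos(a),c[1]+rs*np.sin(a),np.full(45,.13)]).astype(np.float32)
    v=cv2.remap(g,uv[None,:,0],uv[None,:,1],1)[0];i=np.argmax(np.diff(v));E.append((uv[i]+uv[i+1])/2)
P=np.array([onz(k,u,.13) for u in E])[:,:2]
f=least_squares(lambda p:np.hypot(*(P-p).T)-.0359,c,loss="soft_l1",f_scale=.0005);print(f.x,np.abs(f.fun).mean())
E
```

```text
[0.57512908 0.003253  ] 0.00023854788970316745
```

View pics/w12c.png

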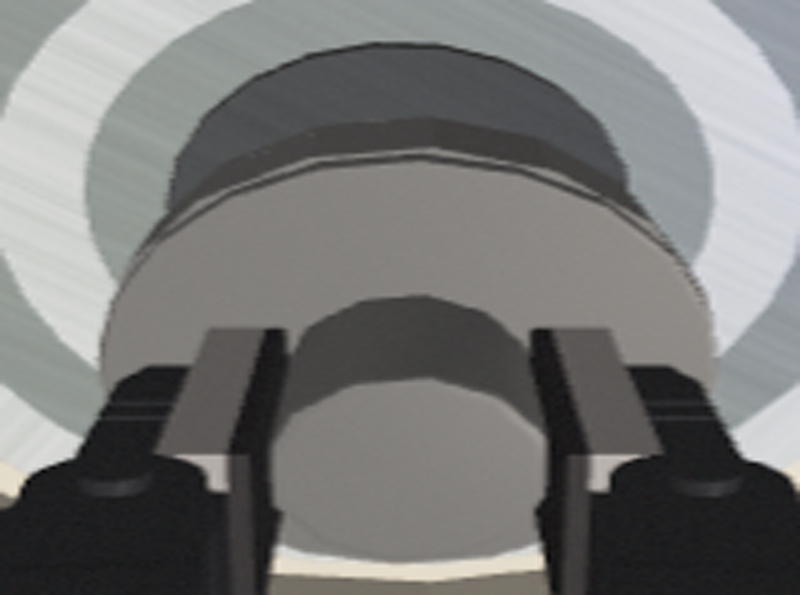

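```bash
python3 - <<'E'
from seat import *
k=ctrl.get_calibration("wrist");_,p,R=pose()
a=np.linspace(0,2*np.pi,180,endpoint=False)
def feat(v):
    dx,dh,dz=v; out=[]
    for h,r in((.010,.0119),(-.018,.0298)):
        uv=proj(k,R.apply(np.c_[dx+r*np.cos(a),np.full(180,-(h+dh)),dz+r*np.sin(a)])+p)
        out+= [uv[:,1].min()]+([uv[:,1].max()] if r<.02 else [uv[:,0].min(),uv[:,0].max()])
    return np.array(out)
ob=np.array([248,300.3,186.3,260,383.3])
f=least_squares(lambda v:feat(v)-ob,[0,0,0]); print(f.x.round(4),f.fun.round(1))
c=R.apply([f.x[0],0,f.x[2]])+p; print("cap axis",c,"need",(R.inv().apply(np.array([.5752,.0037,p[2]])-c)/.05).round(3))
E
```

```text
[ 0.0003 -0.0025 -0.0003] [-0.5  0.3  0.2  0.1 -0.1]
cap axis [0.57156463 0.00462674 0.24841884] need [-0.019 -0.    -0.073]
```

Cap axis at rest (0.5716, 0.0046), rim about 46.5 mm below the TCP. Correct by −0.02/−0.07 and go down to just above the balls.

Call:
apply_moves:
  plan: "-0.02 0.1 -0.07 0 0 0 0; 0 0.3 0 0 0 0 0; 0 0.3 0 0 0 0 0; 0 0.25 0 0 0 0 0; 0 0 0 0 0 0 0"

```text
time_s: 15.1
eef_pos: [0.5727, 0.004, 0.1975]
eef_rot: [0.501, -0.495, -0.501, 0.503]
wrist_force: [0.5, 0.1, -0.6]
opening: 0.259
```

Call:
apply_moves:
  plan: "0 0.05 0 0 0 0 0; 0 0.05 0 0 0 0 0; 0 0.05 0 0 0 0 0; 0 0 0 0 0 0 0; 0 0 0 0 0 0 0"

```text
time_s: 15.6
eef_pos: [0.5747, 0.0036, 0.1937]
eef_rot: [-0.499, 0.497, 0.502, -0.502]
wrist_force: [0.2, 0.8, -0.3]
opening: 0.251
```

```bash
python3 - <<'E'
from seat import *
need([0.5752,0.0034,0.1765],1.576)
E
```

```text
t 15.6 pos [0.5747 0.0036 0.1937] yaw 1.578 F [ 0.2  0.8 -0.3] op 0.251 q [-0.2   0.23  1.65  0.    1.26 -1.78]
shift/50mm (current axes) [-0.    0.34 -0.01] (target axes) [-0.    0.34 -0.01] turn/.12 [-0.02  0.02  0.02]
```

Call:
apply_moves:
  plan: "0 0.05 0 0 0 0 0; 0 0.05 0 0 0 0 0; 0 0.05 0 0 0 0 0; 0 0 0 0 0 0 0; 0 0 0 0 0 0 0"

```text
time_s: 16.1
eef_pos: [0.5758, 0.0032, 0.187]
eef_rot: [-0.498, 0.498, 0.502, -0.501]
wrist_force: [1.8, -1.2, 3.3]
opening: 0.261
```

Call:
apply_moves:
  plan: "0 0.06 0 0 0 0 0; 0 0.06 0 0 0 0 0; 0 0.06 0 0 0 0 0; 0 0 0 0 0 0 0; 0 0 0 0 0 0 0"

```text
time_s: 16.6
eef_pos: [0.5736, 0.0038, 0.1754]
eef_rot: [0.5, -0.496, -0.501, 0.502]
wrist_force: [3.1, -0.5, -8.0]
opening: 0.254
```

Call:
apply_moves:
  plan: "0 0 0 0 0 0 0; 0 0 0 0 0 0 0; 0 0.03 0 0 0 0 0; 0 0 0 0 0 0 0; 0 0 0 0 0 0 0"

```text
time_s: 17.1
eef_pos: [0.5744, 0.0038, 0.1756]
eef_rot: [0.5, -0.497, -0.502, 0.502]
wrist_force: [0.2, 0.7, -4.1]
opening: 0.254
```

```bash
python3 - <<'E'
from seat import *
need([0.5752,0.0034,0.1765],1.576)
snap("wrist","w13"); 
E
```

```text
t 17.1 pos [0.5744 0.0038 0.1756] yaw 1.578 F [ 0.2  0.7 -4.1] op 0.254 q [-0.2   0.25  1.67  0.    1.23 -1.78]
shift/50mm (current axes) [-0.01 -0.02 -0.02] (target axes) [-0.01 -0.02 -0.02] turn/.12 [-0.02  0.02  0.02]
```

View pics/w13.png

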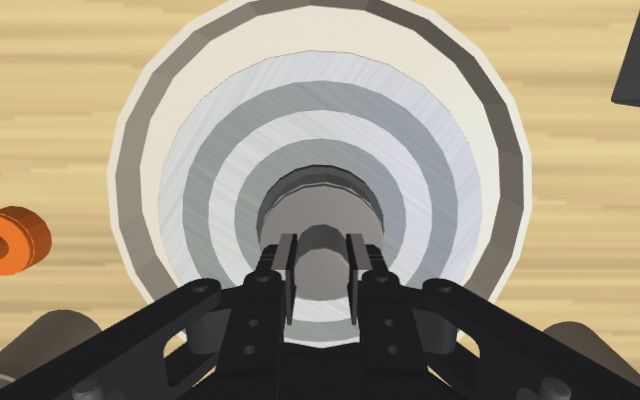

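It has clicked, and the wrist is being drawn down at −4 N. Keep pressing until firm.

Call:
apply_moves:
  plan: "0 0.04 0 0 0 0 0; 0 0.04 0 0 0 0 0; 0 0 0 0 0 0 0; 0 0 0 0 0 0 0; 0 0 0 0 0 0 0"

```text
time_s: 17.65
eef_pos: [0.5752, 0.0036, 0.1739]
eef_rot: [-0.499, 0.498, 0.502, -0.501]
wrist_force: [-5.4, 0.6, 10.2]
opening: 0.258
```

Call:
apply_moves:
  plan: "0 0.04 0 0 0 0 0; 0 0.04 0 0 0 0 0; 0 0 0 0 0 0 0; 0 0 0 0 0 0 0; 0 0 0 0 0 0 0"

```text
time_s: 18.15
eef_pos: [0.5754, 0.0036, 0.1738]
eef_rot: [-0.498, 0.498, 0.502, -0.502]
wrist_force: [-17.4, 2.3, 34.3]
opening: 0.255
```

Hard stop at TCP z=0.1738, force rising from 10 to 34 N with no further travel, so the rim is on the seat. I'll check it with pictures and ease the lateral load a little.

Call:
apply_moves:
  plan: "0 -0.02 0.02 0 0 0 0; 0 0 0.02 0 0 0 0; 0 0 0 0 0 0 0; 0 0 0 0 0 0 0; 0 0 0 0 0 0 0"

```text
time_s: 18.65
eef_pos: [0.5752, 0.0036, 0.1738]
eef_rot: [-0.497, 0.499, 0.503, -0.5]
wrist_force: [-5.7, 2.3, 22.1]
opening: 0.257
```

```bash
python3 - <<'E'
from seat import *
need([0.5752,0.0034,0.1738],1.576)
k,im=snap("wrist","w14"); _,p,R=pose()
a=np.linspace(0,2*np.pi,90)
for z,r,c in((.13,.036,(0,0,255)),(.13,.030,(255,0,0)),(.156,.030,(0,255,0)),(.184,.012,(0,255,255))):
    uv=proj(k,np.c_[.5752+r*np.cos(a),.0037+r*np.sin(a),np.full(90,z)])
    cv2.polylines(im,[np.round(uv*16).astype(np.int32)],True,c,1,cv2.LINE_AA,4)
print("tilt of tool",np.arccos(-R.as_matrix()[2,1]))
cv2.imwrite("pics/w14c.png",cv2.resize(im[140:310,230:410],None,fx=4,fy=3.4,interpolation=cv2.INTER_CUBIC))
_,ti=snap("top","t14"); kt=ctrl.get_calibration("top")
_,si=snap("scene","s14")
cv2.imwrite("pics/ts14.png",np.hstack([cv2.resize(ti[140:280,200:340],(400,400)),cv2.resize(si[160:260,260:360],(400,400),interpolation=cv2.INTER_CUBIC)]))
E
```

```text
t 18.65 pos [0.5752 0.0036 0.1738] yaw 1.578 F [-5.7  2.3 22.1] op 0.257 q [-0.2   0.25  1.67  0.    1.22 -1.78]
shift/50mm (current axes) [-0.  0. -0.] (target axes) [-0.  0. -0.] turn/.12 [0.04 0.02 0.01]
tilt of tool 0.0049871086562908685
```

View pics/w14c.png

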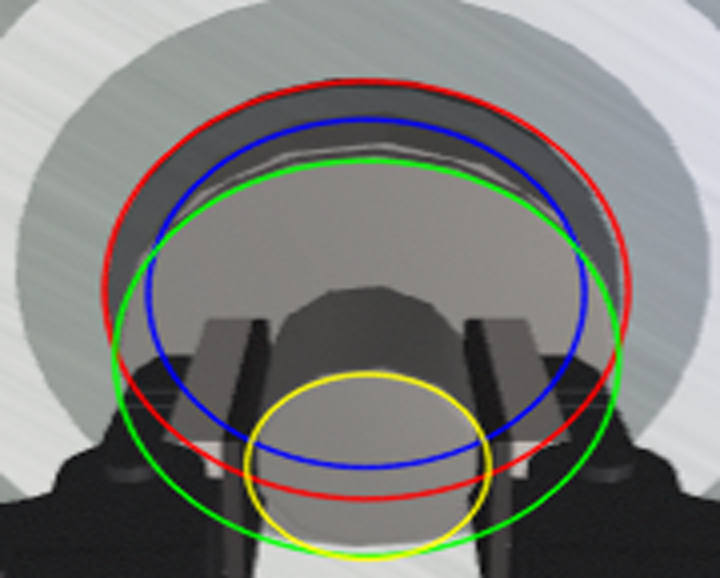

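View pics/ts14.png

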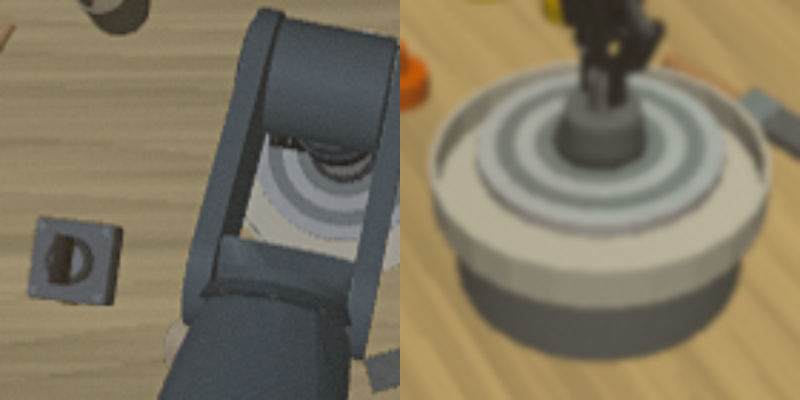

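Predicted home outlines (rim blue, shoulder green) lie on the cap's edges. The seat gap is even, the key bar is parallel to the block and the push holds at about 22 N. One hold to confirm it is steady.

Call:
apply_moves:
  plan: "0 0 0 0 0 0 0; 0 0 0 0 0 0 0; 0 0 0 0 0 0 0; 0 0 0 0 0 0 0; 0 0 0 0 0 0 0"

```text
time_s: 19.3
eef_pos: [0.5752, 0.0036, 0.1739]
eef_rot: [-0.497, 0.499, 0.503, -0.5]
wrist_force: [-6.4, 2.1, 22.4]
opening: 0.257
```

```bash
python3 - <<'E'
from h import *
need([0.5752,0.0034,0.1738],1.576)
F=ctrl.get_obs()["wrist_force"][2]
print(F)
if 12<F<60: print(ctrl.hand_in())
E
```

```text
t 19.3 pos [0.5752 0.0036 0.1739] yaw 1.578 F [-6.4  2.1 22.4] op 0.257 q [-0.2   0.25  1.67  0.    1.22 -1.78]
shift/50mm (current axes) [-0.  0. -0.] (target axes) [-0.  0. -0.] turn/.12 [0.04 0.02 0.01]
22.44414105408824
the job is handed in; nothing more can be done
None
```

The job is handed in at about 19 s. It gave no verdict, so success rests on my own checks.

- **Key:** I turned it about 1.14 rad clockwise onto its stop (0.6 N m reaction). After release, the pictures show it back at rest.
- **Cap:** I picked up the grey cap and pressed it over the stud's balls. The push then dropped as it snapped past them. It stopped hard at TCP z = 0.174 m, and I handed in with the arm still holding it and pressing at a steady 22 N, tool tilt 0.005 rad.
- **Final checks:** Outlines drawn for the cap at home match the wrist picture. Three fits of the seat agree within 1.5 mm.
- **Disagreements:**
  - The two-view triangulation of the cap's height came out about 20–30 mm too low because the views were too close together. I used the stated heights there instead, backed by matching image sizes.
  - The hard stop came 2.7 mm lower than my estimate from the pictures.
  - A sideways load of about 6 N remained at the end.

I touched no bystander or look-alike that I could see.

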